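# Find the full solvent bottle by its weight and take off its safety cap

### The job

One of these two identical solvent bottles is full and the other is nearly empty: lift one by its cap just clear of the bench to feel which is which, set it back, then open the full one by pressing its safety cap down and, keeping it down, twisting it anticlockwise until it comes free. Finish while still holding that cap upright in the gripper, a few centimetres straight above its bottle's open neck; both bottles stay standing on the bench and the empty one stays closed.

Things in the scene. Friction and masses are not known exactly. Their poses are not given: they have to be found in the camera images.
- bottle_1: loose 1 litre solvent bottle: opaque aluminium cylinder with a plain brown label band, 82 mm across, shoulder at 135 mm, white neck with rim at 198 mm, 212 mm high with its black cap. Origin: centre of its underside; z up. The two bottles look alike; with its cap the full one weighs 0.6 to 0.9 kg, the nearly empty one 0.1 to 0.2 kg
- bottle_2: the other loose 1 litre solvent bottle: opaque aluminium cylinder with a plain brown label band, 82 mm across, shoulder at 135 mm, white neck with rim at 198 mm, 212 mm high with its black cap. Origin: centre of its underside; z up. The two bottles look alike; with its cap the full one weighs 0.6 to 0.9 kg, the nearly empty one 0.1 to 0.2 kg
- cap_1: black ribbed push-and-turn safety cap of bottle_1, 54 mm across, 31 mm high. Origin: centre of its underside, z up its axis; 181 mm above the bottle's underside when closed (cap spans 181 to 212 mm). Three lugs in it sit in notches of the neck, held up by a 4 N spring: until pressed it neither turns nor pulls off, so it carries the bottle's weight
- cap_2: the same cap on bottle_2. How both work: pressed down it sinks 6 mm to a stop (lugs clear after 3.5 mm, 8 N; 10 N at the stop); kept down, it turns anticlockwise seen from above, never clockwise. From 0.95 rad on it can be lifted straight off; at 1.18 rad it meets a stop. Pressing with 10 to 20 N also keeps the bottle from turning along
- bottle_1_mouth (a point): centre of the rim of bottle_1's neck, 198 mm above its underside and 17 mm above the closed cap's origin; moves with the bottle. Neck with its lug track 44 mm across
- bottle_2_mouth (a point): the same point of bottle_2

How it is judged:
By the outcome, as a careful person would: the job done as asked, in the order asked, and still so for the second after the job is handed in, while the arm keeps its last pose, push and grip.
It also fails if it takes over 51 s, if anything falls off the work surface, if the arm or the gripper's body presses on something with over 40 N, if the wrist force passes 120 N, or if a joint passes its speed limit or range.

### The arm

A 6-joint arm with a two-finger parallel gripper is mounted at the origin on the work surface; the furniture and walls round the work are solid. World frame = base frame: x ahead of the robot, y to its left, z up, the work surface at z = 0. Lengths are in m, angles in rad, forces in N, time in s.
With the tool pointing down it reaches from about 0.2 to 0.875 m from the base axis. Payload 3.4 kg.
Tool frame: the origin (TCP) lies midway between the tips of the shut fingers; the grasp point (between the pads) lies ctrl.grip_point_offset behind it (ctrl.grip_point_offset is the distance from the TCP to the grasp point, in m); z points along the fingers, y is the line along which they close (so a half turn about z gives the same grasp; the last joint's range is limited). The gripper opens to 94 mm and grips with 3 to 60 N. Pads are 16 mm wide; open, the fingers measure 119 mm over their backs; the gripper's body (75 mm by 177 mm) begins 78 mm behind the grasp point.
Start: joints at [1.046, 0.276, 1.505, -0, 1.361, -0.121], TCP at [0.226, 0.529, 0.205] pointing down, gripper open.
Joint ranges: [-2.89, 2.89], [-0.75, 2.08], [0.22, 2.7], [-1.18, 4.32], [0.11, 2.71], [-2.7, 2.7]. Speed limits (rad/s): [2.57, 2.57, 3.14, 3.14, 3.14, 3.14].

### API

Orientations are given as a unit quaternion [w, x, y, z].
In Python, from station import ctrl, eyes, workorder gives the robot as it stands.
- The arm moves only by the tool carry_out, never from a script. Its argument "moves" is a list that holds one entry, the list of rows, each a list of 7 numbers: the shift along the tool's x, y, z in cm, then the turn, a rotation vector about the tool's x, y, z in degrees, then the opening, from 0 (shut) to 1 (fully open). A call has 1 to 10 rows; each row is the pose to reach, as a shift and turn from the pose commanded when the call began, along the tool's axes at that moment; what a row does not reach only later rows make up. A row lasts 1/10 s, in which the tool goes at most 50 mm and 8.59 degrees, less where a joint would pass 70% of its speed; a pose out of reach is approached as far as the arm can. A call with a gripper value outside its range is refused whole. The fingers move at their own pace and stop on an object; "grip_force" is the grip in N (left out, the last holds). Time passes only in rows, so rows that repeat a pose let the fingers close. It gives the time, the measured TCP pose, the force, the opening and the grip force at its end, in the units of the state.
- ctrl.state(): the state, without advancing time (a new reading comes with each control period).
- eyes.get_image(name): name is "scene" or "top" or "wrist"; returns the picture (480x640x3 uint8, red, green, blue); there is no depth.
- eyes.camera_params(name): a dict with "fx", "fy", "cx", "cy" (pixels), "k1" (the pictures are not rectified: a ray, as slopes to the right and down, at radius r is drawn at 1 + k1 r^2 times it, then the intrinsics apply), "cam_to_world" (4x4, takes a point from camera to world coordinates); the wrist camera has in their place "T_tool_cam" (4x4, takes a point from camera to tool coordinates, whose origin is the TCP and whose axes are the flange's). Camera axes: x right, y up, looking along -z (the intrinsics and any distortion apply to the point x, -y, -z); pixel columns grow to the right and rows downward; lengths in m; the calibration is good to about 2 mm. A picture is of the moment at which its call begins: read the wrist's pose just before it. camera_params takes no time and is no camera call.
- workorder.hand_in(): hands the job in; it is judged then, once.
The state is a dict: "time_s": time; "joints": joint angles; "qd": joint speeds; "joint_torque": joint torques, N m; "position": TCP position; "orientation": TCP orientation; "force": force on the tool from outside, world axes, zero at the start; "torque": the same for the moment, N m; "grip_width": opening from 0.0 (shut) to 1.0 (fully open); "grip_force": force on a finger pad.
Only numpy, scipy, OpenCV 4.12 (cv2) and the standard library are available. Lean on these libraries where they do the work, as an engineer would, in place of code of your own. Each camera call takes 0.05 s, during which the arm holds its last target. There are 200 camera calls.

## Working session

There is one attempt and no reset: what is moved stays moved. The work goes in short steps, Python scripts to look and compute and a tool call to move; the robot and the scene stay as the last step left them, time stands still between calls to the robot, and variables do not carry over. Pictures are saved under pics/ and viewed, at most 10 in all, crops included, and the job is handed in when it is done.

Besides the shell and the picture viewer there is one more tool, called after "Call:" by a JSON object that holds its "method" and its "body". carry_out: Moves the arm, as the interface text tells. Its arguments: {"type":"object","properties":{"moves":{"type":"array","items":{"type":"array","items":{"type":"array","items":{"type":"number"}}}},"grip_force":{"type":"number"}},"required":["moves"]}

```bash
mkdir -p pics; ls; python3 - <<'E'
from station import ctrl, eyes, workorder
import cv2
s=ctrl.state(); print(s, ctrl.grip_point_offset)
for n in ("scene","top","wrist"):
    cv2.imwrite(f"pics/{n}0.png", eyes.get_image(n)[:,:,::-1]); print(n, eyes.camera_params(n))
E
```

```text
pics
{'time_s': 0.0, 'joints': array([ 1.04601907e+00,  2.76600557e-01,  1.50611324e+00, -4.21160170e-05,
        1.36070607e+00, -1.21000965e-01]), 'qd': array([-2.27676535e-04,  1.13565984e-04, -1.29100865e-05, -3.21821233e-03,
       -4.90735522e-04, -2.88905472e-04]), 'joint_torque': array([ 4.85171404e-04, -4.04589236e+01, -2.37224329e+01,  7.02173333e-02,
        3.44185252e-02, -1.43712969e-04]), 'position': array([0.22564705, 0.5282559 , 0.20460951]), 'orientation': array([-2.70367474e-04,  2.00515082e-01,  9.79690189e-01, -8.72927348e-04]), 'force': array([ 0.0044411 , -0.88271431, -0.28256517]), 'torque': array([-0.05553778,  0.06542536, -0.00221422]), 'grip_force': 0.0, 'grip_width': 0.9991935857776871} 0.0188
scene {'fx': 447.5199318464453, 'fy': 447.5199318464453, 'cx': 323.6878420199798, 'cy': 239.0869506482382, 'k1': -0.06536119018566999, 'cam_to_world': array([[ 0.82669828,  0.41782304, -0.37682072,  0.08747053],
       [-0.56250222,  0.62886628, -0.53676667, -0.21712905],
       [ 0.01269637,  0.65570658,  0.75490906,  0.77781529],
       [ 0.        ,  0.        ,  
[... 218 characters left out ...]
50242,  0.07514754],
       [-0.89134529,  0.4019459 , -0.20962603,  0.0694959 ],
       [-0.00493276,  0.45379173,  0.89109412,  0.88493588],
       [ 0.        ,  0.        ,  0.        ,  1.        ]])}
wrist {'fx': 379.28904303998985, 'fy': 379.28904303998985, 'cx': 314.69470738621186, 'cy': 236.91608419981043, 'k1': 0.008125433069408565, 'T_tool_cam': array([[ 1.41817540e-04,  9.59935415e-01,  2.80221302e-01,
         8.25915153e-02],
       [ 9.99999930e-01, -3.91550291e-05, -3.71960411e-04,
        -1.22273090e-04],
       [-3.46085898e-04,  2.80221335e-01, -9.59935354e-01,
        -1.79056392e-01],
       [ 0.00000000e+00,  0.00000000e+00,  0.00000000e+00,
         1.00000000e+00]])}
```

View pics/scene0.png

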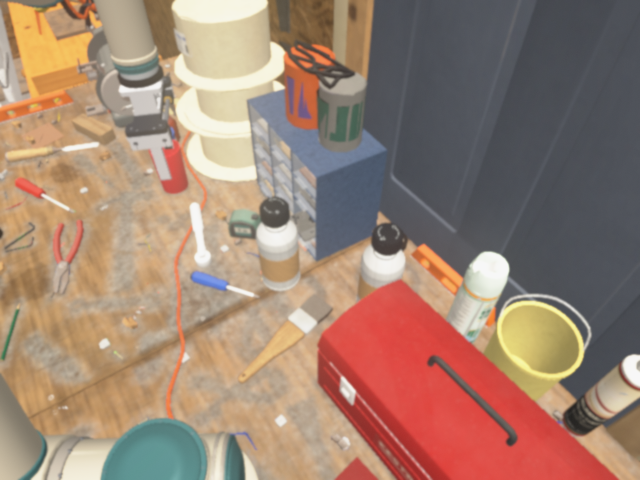

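View pics/top0.png

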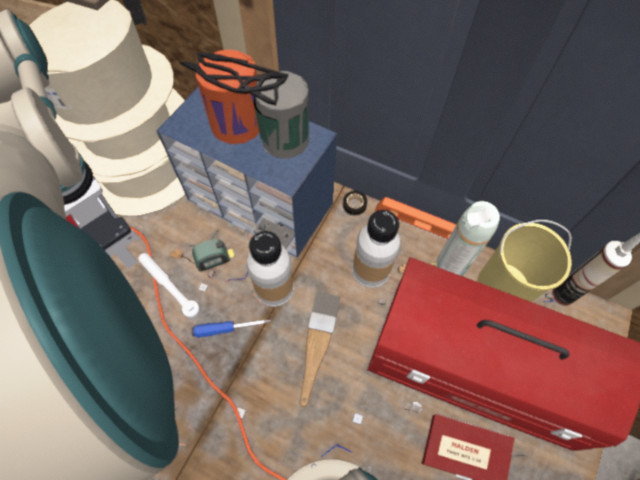

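The scene view shows bottle A's cap at about (275,210) and bottle B's at (389,238). In the top view they are at (265,245) and (383,224). A stands beside the blue drawer cabinet, B between the cabinet and the red toolbox.

```bash
cat > h.py <<'E'
import numpy as np, cv2
from station import ctrl, eyes, workorder
from scipy.spatial.transform import Rotation as R
from scipy.optimize import least_squares
def proj(P,c):
    P=np.atleast_2d(P); M=np.linalg.inv(c["cam_to_world"]); q=P@M[:3,:3].T+M[:3,3]
    u=q[:,0]/-q[:,2]; v=-q[:,1]/-q[:,2]; k=1+c["k1"]*(u*u+v*v)
    return np.c_[c["cx"]+c["fx"]*u*k, c["cy"]+c["fy"]*v*k]
def ray(p,c):
    d=np.array([(p[0]-c["cx"])/c["fx"],(p[1]-c["cy"])/c["fy"]]); s=d.copy()
    for _ in range(20): s=d/(1+c["k1"]*s@s)
    C=c["cam_to_world"]; return C[:3,3], C[:3,:3]@np.array([s[0],-s[1],-1])
def onz(p,c,z):
    o,d=ray(p,c); return o+d*(z-o[2])/d[2]
def tri(ps,cs):
    A=np.zeros((3,3));b=np.zeros(3)
    for p,c in zip(ps,cs):
        o,d=ray(p,c); d/=np.linalg.norm(d); M=np.eye(3)-np.outer(d,d); A+=M;b+=M@o
    return np.linalg.solve(A,b)
T=np.linspace(0,2*np.pi,60); CIR=np.c_[np.cos(T),np.sin(T),0*T]
def cyl(x,y,z0,z1,r): return np.vstack([CIR*r+[x,y,z0],CIR*r+[x,y,z1]])
E
cat > m.py <<'E'
from h import *
S,Tc=eyes.camera_params("scene"),eyes.camera_params("top")
seeds={"A":((275,211),(265,246)),"B":((388,239),(382,225))}
tiles=[]
for b,ss in seeds.items():
    ms=[]
    for n,c,p in zip(("scene0","top0"),(S,Tc),ss):
        im=cv2.imread(f"pics/{n}.png"); m=(im.max(2)<75).astype(np.uint8)
        w=np.zeros_like(m); x,y=p; w[y-24:y+24,x-24:x+24]=1; m*=w
        k,l,st,ce=cv2.connectedComponentsWithStats(m); i=1+np.argmax(st[1:,4])
        pts=np.argwhere(l==i)[:,::-1].astype(np.int32); h=cv2.convexHull(pts); mo=cv2.moments(h)
        ms.append((n,im,c,np.array([mo["m10"],mo["m01"]])/mo["m00"],h))
        print(b,n,onz(p,c,.2),"bbox",st[i])
    def f(v,sel=(0,1)):
        o=[]
        for j in sel:
            h=cv2.convexHull(proj(cyl(*v,.181,.212,.027),ms[j][2]).astype(np.float32)); mo=cv2.moments(h)
            o+=list(np.array([mo["m10"],mo["m01"]])/mo["m00"]-ms[j][3])
        return o
    x0=onz(ss[0],S,.2)[:2]
    for sel in ((0,1),(0,),(1,)):
        r=least_squares(f,x0,args=(sel,),diff_step=1e-3); print(b,sel,r.x.round(4),r.fun.round(2))
        if len(sel)==2: xy=r.x
    for n,im,c,_,h in ms:
        im=im.copy()
        x,y=seeds[b][0 if n=="scene0" else 1]
        big=cv2.resize(im[y-60:y+100,x-100:x+100],None,fx=2,fy=2,interpolation=cv2.INTER_CUBIC)
        for z0,z1,rr,col in ((.181,.212,.027,(0,255,0)),(0,.135,.041,(255,0,255))):
            hh=cv2.convexHull(proj(cyl(*xy,z0,z1,rr),c).astype(np.float32)).reshape(-1,2)
            cv2.polylines(big,[((hh-[x-100,y-60])*2).astype(np.int32)],True,col,1)
        tiles.append(big)
cv2.imwrite("pics/m1.png",np.vstack([np.hstack(tiles[:2]),np.hstack(tiles[2:])])[:600])
# cabinet top corners, scene/top pixel pairs; front-right and back-right, front-left
for a,b in (((384,150),(336,131)),((317,175),(277,181)),((249,97),(160,130)),((322,289),(430,260)) ,((390,288),(412,263)),((320,340),(372,345))):
    print("corner",a,tri([a,b],[S,Tc]).round(3))
E
python3 m.py
```

```text
Traceback (most recent call last):
  File "m.py", line 10, in <module>
    k,l,st,ce=cv2.connectedComponentsWithStats(m); i=1+np.argmax(st[1:,4])
                                                       ~~~~~~~~~^^^^^^^^^^
ValueError: attempt to get argmax of an empty sequence
```

```bash
python3 -c "
import cv2
im=cv2.imread('pics/scene0.png');print(im.shape,im.max(2)[190:235:5,255:300:5])
im=cv2.imread('pics/top0.png');print(im.max(2)[225:270:5,245:290:5])
im=cv2.imread('pics/top0.png');print(im.max(2)[200:250:5,362:407:5])"

```

```text
(480, 640, 3) [[209 171 196 193 152 181 185 170 148]
 [206 199 165 179 145 194 179 203 169]
 [214 208 114 129 110 116 148 176 146]
 [217 145  97  91  90  88  87 181 141]
 [209 116 117 106 114  90  83 167 142]
 [137 112  88  90  90  85  80 154 140]
 [140 115  86  84  83  82  80 184 128]
 [141 215 150  89  84  94 201 233 189]
 [126 233 237 232 238 232 239 239 224]]
[[161 153 154 111 112 126 124  93 121]
 [134 152 141 109  86 113 123 123 121]
 [158 181  80 129  61 107  56 120 101]
 [181  99  71  45  45  44  46 102 122]
 [178  50  44  43  42  47  46  66 126]
 [175  78  53  75  69 111  42  55 196]
 [169 168  27  45  46  34  22 153 214]
 [178 201  95  26  25  28  51 228 220]
 [169 206 223 201 140 181 233 227 221]]
[[133 123 161 137 161 247 236  97  66]
 [132 149 182 145 168 236 247 247 246]
 [ 33 170 173 103  67  96 181 202 244]
 [165 162  52  46  46  73  76 193 143]
 [152 139  51  44  44  46  60  61 165]
 [167 101  46  69  43  46  49  45 172]
 [182 109  26  46 127  45  45  78 166]
 [193 203  23  26  30  28  26 199 170]
 [203 216 147  37  26  28 182 221 173]
 [202 216 228 212 206 230 229 220 169]]
```

```bash
sed -i 's/im.max(2)<75/im.max(2)<(122 if n=="scene0" else 82)/' m.py; python3 m.py
```

```text
A scene0 [0.3404125  0.29801617 0.2       ] bbox [260 197  30  30 682]
A top0 [0.33938868 0.2986467  0.2       ] bbox [250 230  31  34 744]
A (0, 1) [0.3394 0.299 ] [ 0.06  0.4  -0.18 -0.24]
A (0,) [0.3398 0.2999] [ 0. -0.]
A (1,) [0.3391 0.2985] [ 0. -0.]
B scene0 [0.46799691 0.13276076 0.2       ] bbox [ 364  215   48   40 1453]
B top0 [0.4669822  0.13679649 0.2       ] bbox [368 210  31  32 705]
B (0, 1) [0.4729 0.1401] [-0.44  4.15 -1.15 -3.26]
B (0,) [0.4798 0.1472] [-0.  0.]
B (1,) [0.4678 0.1357] [-0.  0.]
corner (384, 150) [0.579 0.283 0.248]
corner (317, 175) [0.468 0.349 0.189]
corner (249, 97) [0.436 0.569 0.261]
corner (322, 289) [0.3   0.037 0.367]
corner (390, 288) [0.426 0.064 0.177]
corner (320, 340) [0.284 0.067 0.134]
```

View pics/m1.png

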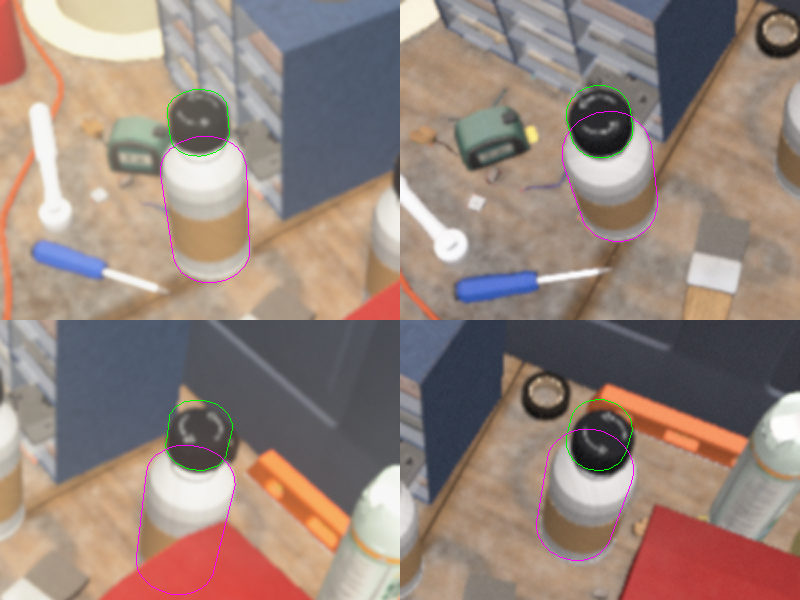

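The overlay fits A's cap at (0.339, 0.299). B's scene mask merged with the tape ring behind it, so I use the top view: (0.468, 0.136). Next, a quick check of clearances around them.

```bash
python3 - <<'E'
from h import *
S,C=eyes.camera_params("scene"),eyes.camera_params("top")
for k,a,b in (("cab FR top",(317,174),(277,180)),("cab BR top",(384,150),(336,132)),("cab FL top",(249,97),(160,128)),("cab FR base",(315,253),(297,270)),
 ("graycan top",(342,85),(283,93)),("graycan base",(340,148),(287,153)),("spray top",(490,263),(484,212)),("tbox BL",(394,284),(405,262)),("tbox FL",(320,350),(374,367)),("handle",(434,360),(481,322))):
    p=tri([a,b],[S,C]); print(k,p.round(3),(proj(p,S)[0]-a).round(1),(proj(p,C)[0]-b).round(1))
print("wall base?",onz((345,190),C,0),onz((470,240),C,0))
for n,xy in (("A",(.3394,.299)),("B",(.4678,.1357))):
    s=ctrl.state(); d=R.from_quat(s["orientation"],scalar_first=True).inv().apply(np.r_[xy,.181]-s["position"]); print(n,d*100)
E
```

```text
cab FR top [0.469 0.349 0.192] [ 1.2 -0.9] [-0.8  1.3]
cab BR top [0.577 0.282 0.249] [ 1.1 -0.9] [-0.7  1.2]
cab FL top [0.44  0.574 0.258] [-0.1  0.1] [ 0.1 -0.1]
cab FR base [0.382 0.255 0.084] [-6.6  3.6] [ 4.4 -6.2]
graycan top [0.519 0.35  0.369] [ 0.2 -0.1] [-0.1  0.2]
graycan base [0.512 0.345 0.235] [-1.9  1.4] [ 1.3 -2.1]
spray top [ 0.552 -0.013  0.23 ] [ 0.5 -0.4] [-0.4  0.5]
tbox BL [0.441 0.075 0.157] [ 0.1 -0.1] [-0.1  0.1]
tbox FL [0.26  0.048 0.145] [-6.   3.5] [ 3.4 -5.6]
handle [ 0.38  -0.076  0.194] [-0.6  0.4] [ 0.4 -0.6]
wall base? [0.62885898 0.27071241 0.        ] [ 0.63591853 -0.03556809  0.        ]
A [-19.46767361 -16.62687906   2.40181479]
B [-37.69109749 -26.59890088   2.41195522]
```

Call:
{"method": "carry_out", "body": {"moves": [[[0,0,-4,0,0,0,1],[-2,-1.5,-6.5,0,0,0,1],[-5.5,-4.7,-6.5,0,0,0,1],[-9,-7.7,-6.5,0,0,0,1],[-12.5,-10.7,-6.5,0,0,0,1],[-16,-13.7,-6.5,0,0,0,1],[-18.5,-15.8,-6.5,0,0,0,1],[-19.5,-16.6,-6.5,0,0,0,1],[-19.5,-16.6,-6.5,0,0,0,1],[-19.5,-16.6,-6.5,0,0,0,1]]]}}

```text
time_s: 1.15
position: [0.3397, 0.3004, 0.2704]
orientation: [-0.0, 0.201, 0.98, 0.001]
force: [-0.4, 0.1, 1.3]
grip_width: 0.999
grip_force: 0.0
```

```bash
cat > w.py <<'E'
from h import *
import sys
s=ctrl.state(); im=eyes.get_image("wrist")[:,:,::-1].copy(); c=eyes.camera_params("wrist")
W=np.eye(4); W[:3,:3]=R.from_quat(s["orientation"],scalar_first=True).as_matrix(); W[:3,3]=s["position"]
c["cam_to_world"]=W@c["T_tool_cam"]
x,y=map(float,sys.argv[1:3])
h=cv2.convexHull(proj(cyl(x,y,.181,.212,.027),c).astype(np.float32)).reshape(-1,1,2).astype(np.int32)
cv2.polylines(im,[h],True,(0,255,0),1); cv2.polylines(im,[proj(CIR*.027+[x,y,.212],c).astype(np.int32).reshape(-1,1,2)],True,(0,255,255),1)
cv2.imwrite(sys.argv[3],im); print(s["time_s"],s["position"],s["joints"],s["force"],proj([x,y,.212],c))
E
python3 w.py .3394 .299 pics/w1.png
```

```text
1.15 [0.33972777 0.30041593 0.27040845] [ 5.69274872e-01  5.67660910e-02  1.62034201e+00  1.33307711e-03
  1.46438016e+00 -5.97804256e-01] [-0.40762703  0.05273063  1.27986874] [[312.50329015 256.61191155]]
```

View pics/w1.png

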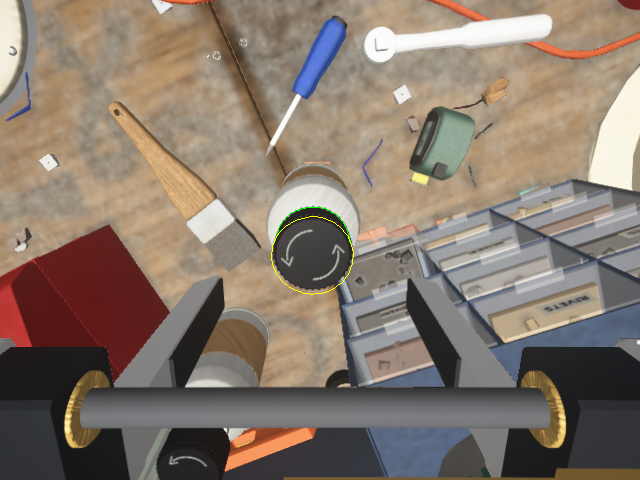

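The wrist view confirms bottle A: its cap is at (312,256) and the prediction overlays it. The cabinet's front face lies to the lower right, so I check the finger clearance to its footprint line.

```bash
python3 - <<'E'
from h import *
s=ctrl.state(); c=eyes.camera_params("wrist")
W=np.eye(4); W[:3,:3]=R.from_quat(s["orientation"],scalar_first=True).as_matrix(); W[:3,3]=s["position"]
c["cam_to_world"]=W@c["T_tool_cam"]
for p in ((341,290),(572,181),(350,388)):
    for z in (0,.24):
        q=onz(p,c,z); print(p,z,q.round(3),((q-s["position"])@W[:3,:3]*100).round(1))
E
```

```text
(341, 290) 0 [0.463 0.285 0.   ] [-12.    3.4  27. ]
(341, 290) 0.24 [0.356 0.311 0.24 ] [-1.2  1.6  3. ]
(572, 181) 0 [0.44  0.588 0.   ] [ 2.  30.4 27.1]
(572, 181) 0.24 [0.346 0.452 0.24 ] [ 5.3 14.1  3. ]
(350, 388) 0 [0.605 0.241 0.   ] [-26.8   4.9  27. ]
(350, 388) 0.24 [0.423 0.29  0.24 ] [-8.1  2.3  3. ]
```

Clearance is ample. I descend, then close on the cap.

Call:
{"method": "carry_out", "body": {"moves": [[[0,-0.1,2,0,0,0,1],[0,-0.1,5,0,0,0,1],[0,-0.1,7.5,0,0,0,1],[0,-0.1,8.8,0,0,0,1],[0,-0.1,8.8,0,0,0,1],[0,-0.1,8.8,0,0,0,0.7],[0,-0.1,8.8,0,0,0,0.6],[0,-0.1,8.8,0,0,0,0.5],[0,-0.1,8.8,0,0,0,0.4],[0,-0.1,8.8,0,0,0,0.4]]], "grip_force": 40}}

```text
time_s: 2.2
position: [0.3399, 0.2987, 0.1829]
orientation: [0.0, 0.201, 0.98, 0.0]
force: [-0.0, 0.4, -0.7]
grip_width: 0.612
grip_force: 0.0
```

Call:
{"method": "carry_out", "body": {"moves": [[[0,0,0,0,0,0,0.3],[0,0,0,0,0,0,0.3],[0,0,0,0,0,0,0.3]]], "grip_force": 40}}

```text
time_s: 2.5
position: [0.3399, 0.2987, 0.1828]
orientation: [0.0, 0.201, 0.98, 0.0]
force: [-0.4, -0.6, 3.4]
grip_width: 0.58
grip_force: 40.0
```

Call:
{"method": "carry_out", "body": {"moves": [[[0,0,0,0,0,0,0.3],[0,0,0,0,0,0,0.3]]]}}

```text
time_s: 2.7
position: [0.3399, 0.2987, 0.1828]
orientation: [0.0, 0.201, 0.98, 0.0]
force: [-0.8, -0.3, 4.0]
grip_width: 0.58
grip_force: 40.0
```

Call:
{"method": "carry_out", "body": {"moves": [[[0,0,-0.3,0,0,0,0.3],[0,0,-0.7,0,0,0,0.3],[0,0,-1.2,0,0,0,0.3],[0,0,-1.5,0,0,0,0.3],[0,0,-1.5,0,0,0,0.3],[0,0,-1.5,0,0,0,0.3],[0,0,-1.5,0,0,0,0.3],[0,0,-1.5,0,0,0,0.3]]]}}

```text
time_s: 3.5
position: [0.3395, 0.2985, 0.1973]
orientation: [-0.0, 0.201, 0.98, -0.0]
force: [-0.6, 0.9, -1.4]
grip_width: 0.577
grip_force: 40.0
```

```bash
python3 - <<'E'
from h import *
for i in range(3):
    s=ctrl.state(); print(s["time_s"],s["position"],s["force"],s["joint_torque"][1:3])
    im=eyes.get_image("scene")[:,:,::-1]
cv2.imwrite("pics/lift.png",cv2.resize(im[160:320,200:440],None,fx=3,fy=3))
E
```

```text
3.5 [0.33952472 0.29851298 0.19730973] [-0.56471596  0.90871794 -1.35015747] [-29.53287005 -23.62085044]
3.55 [0.33952144 0.29854342 0.19732109] [ 0.05612918 -0.28406359 -0.99536044] [-29.51947868 -23.60898256]
3.6 [0.33956444 0.29854909 0.19735651] [-0.09662544  0.15643074 -0.94909514] [-29.50846195 -23.60234857]
```

View pics/lift.png

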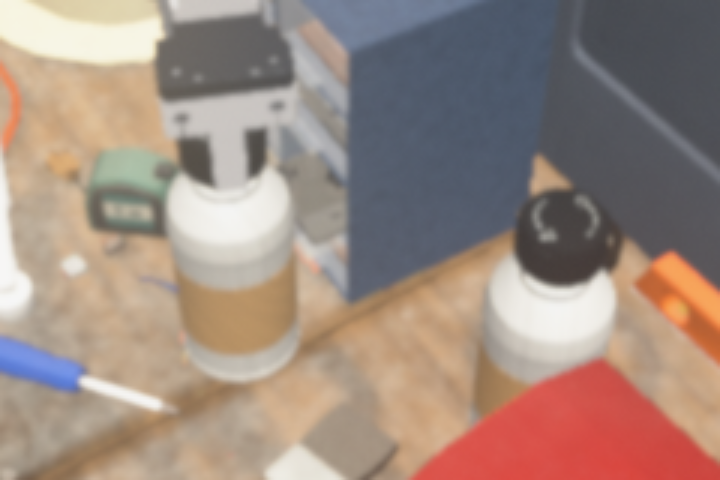

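The picture shows the gripper holding A's cap with the bottle upright below it. I check numerically that the bottle rose with it.

```bash
python3 - <<'E'
from h import *
a=cv2.imread("pics/scene0.png"); b=cv2.resize(cv2.imread("pics/lift.png"),(240,160),interpolation=cv2.INTER_AREA)
t=a[228:285,262:296]; r=cv2.matchTemplate(b,t,cv2.TM_CCOEFF_NORMED); _,v,_,l=cv2.minMaxLoc(r); print(v,l[0]+200-262,l[1]+160-228)
S=eyes.camera_params("scene"); print(proj([.3394,.299,.0955],S)-proj([.3394,.299,.08],S))
E
```

```text
0.9938374161720276 -1 -5
[[-0.49848556 -4.94154259]]
```

A rose 15 mm (5 px) on about 1 N, so A is the nearly empty one and B is full. I set A back and release it.

Call:
{"method": "carry_out", "body": {"moves": [[[0,0,0.4,0,0,0,0.3],[0,0,0.8,0,0,0,0.3],[0,0,1.1,0,0,0,0.3],[0,0,1.3,0,0,0,0.3],[0,0,1.4,0,0,0,0.3],[0,0,1.45,0,0,0,0.3],[0,0,1.45,0,0,0,0.3],[0,0,1.45,0,0,0,0.3]]]}}

```text
time_s: 4.45
position: [0.3398, 0.2987, 0.1831]
orientation: [0.0, 0.201, 0.98, 0.0]
force: [0.2, 0.2, -2.2]
grip_width: 0.582
grip_force: 40.0
```

Call:
{"method": "carry_out", "body": {"moves": [[[0,0,0,0,0,0,0.62],[0,0,0,0,0,0,0.7],[0,0,0,0,0,0,0.8],[0,0,0,0,0,0,0.9],[0,0,0,0,0,0,1],[0,0,0,0,0,0,1],[0,0,0,0,0,0,1],[0,0,0,0,0,0,1]]]}}

```text
time_s: 5.25
position: [0.3396, 0.2986, 0.183]
orientation: [-0.0, 0.201, 0.98, 0.0]
force: [-1.2, 0.4, 0.9]
grip_width: 1.0
grip_force: 0.0
```

Call:
{"method": "carry_out", "body": {"moves": [[[0,0,-1,0,0,0,1],[0,0,-3,0,0,0,1],[0,0,-6,0,0,0,1],[0,0,-9,0,0,0,1],[0,0,-9,0,0,0,1],[0,0,-9,0,0,0,1]]]}}

```text
time_s: 5.85
position: [0.3398, 0.2987, 0.2737]
orientation: [0.001, 0.2, 0.98, 0.001]
force: [-0.8, 0.2, -0.8]
grip_width: 0.996
grip_force: 0.0
```

```bash
python3 - <<'E'
from h import *
s=ctrl.state(); print(s)
Q=R.from_quat(s["orientation"],scalar_first=True)
print(Q.inv().apply(np.array([.4678,.1357,s["position"][2]])-s["position"])*100, Q.as_matrix())
b=eyes.get_image("scene")[:,:,::-1]; a=cv2.imread("pics/scene0.png")
t=a[228:285,262:296]; r=cv2.matchTemplate(b[160:320,200:440].copy(),t,cv2.TM_CCOEFF_NORMED); _,v,_,l=cv2.minMaxLoc(r); print(v,l[0]+200-262,l[1]+160-228)
E
```

```text
{'time_s': 5.85, 'joints': array([ 5.67117967e-01,  5.29598793e-02,  1.61654761e+00,  3.85878869e-05,
        1.47032820e+00, -5.99974580e-01]), 'qd': array([-0.00031538,  0.0189174 ,  0.04708441, -0.0010369 , -0.00512693,
        0.00030197]), 'joint_torque': array([ 1.49308256e-02, -2.88496828e+01, -2.56258124e+01,  5.57943899e-02,
        2.15940701e-02,  1.08703211e-03]), 'position': array([0.33983179, 0.29874086, 0.27367696]), 'orientation': array([6.17948506e-04, 2.00485766e-01, 9.79696221e-01, 6.24686502e-04]), 'force': array([-0.83629073,  0.24845438, -0.81229428]), 'torque': array([-0.00271753, -0.00797461, -0.02104864]), 'grip_force': 0.0, 'grip_width': 0.9964076101330275}
[-1.81728377e+01 -9.96643387e+00  2.78332692e-03] [[-9.19610151e-01  3.92829523e-01  1.46128514e-03]
 [ 3.92831067e-01  9.19610135e-01  9.76226251e-04]
 [-9.60322129e-04  1.47178577e-03 -9.99998456e-01]]
0.9990995526313782 0 0
```

A is back exactly where it stood. Next I move above B, with a 30° clockwise pre-turn for joint range and finger clearance.

Call:
{"method": "carry_out", "body": {"moves": [[[-2,-1.1,0,0,0,5,1],[-5.5,-3,0,0,0,10,1],[-9,-5,0,0,0,15,1],[-12.5,-6.9,0,0,0,20,1],[-15.5,-8.5,0,0,0,25,1],[-17.5,-9.6,0,0,0,30,1],[-18.2,-10,0,0,0,30,1],[-18.2,-10,0,0,0,30,1],[-18.2,-10,0,0,0,30,1],[-18.2,-10,0,0,0,30,1]]]}}

```text
time_s: 6.9
position: [0.4667, 0.1361, 0.2728]
orientation: [-0.0, 0.446, 0.895, 0.0]
force: [0.7, 0.0, -0.4]
grip_width: 1.001
grip_force: 0.0
```

```bash
python3 w.py .4678 .1357 pics/w2.png
```

```text
6.9 [0.46674816 0.13613148 0.27281643] [ 1.40036657e-01  1.07998072e-01  1.55685036e+00  6.44412601e-04
  1.47741168e+00 -5.05600873e-01] [ 0.73508614  0.03776754 -0.4353516 ] [[316.12304932 256.28331538]]
```

View pics/w2.png

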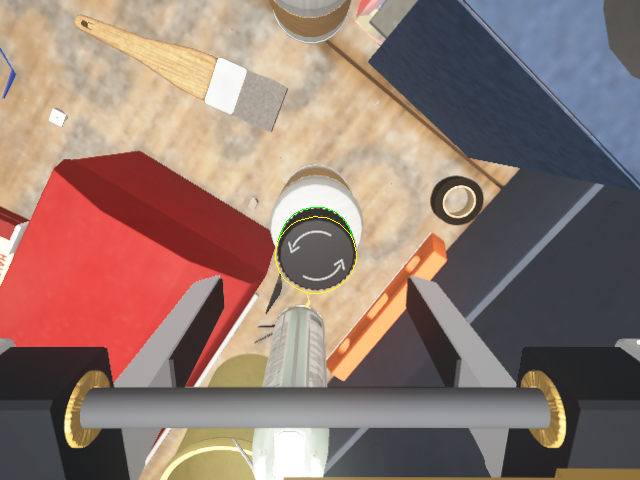

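The wrist view shows B's cap at (316,256), matching the prediction, with the toolbox edge to the left and below the fingers. I descend with a narrower opening and grip.

Call:
{"method": "carry_out", "body": {"moves": [[[-0.1,0.1,1,0,0,0,0.8],[-0.1,0.1,3,0,0,0,0.75],[-0.1,0.1,5.5,0,0,0,0.75],[-0.1,0.1,7.5,0,0,0,0.75],[-0.1,0.1,8.6,0,0,0,0.75],[-0.1,0.1,9,0,0,0,0.75],[-0.1,0.1,9,0,0,0,0.75],[-0.1,0.1,9,0,0,0,0.65],[-0.1,0.1,9,0,0,0,0.55]]]}}

```text
time_s: 7.85
position: [0.4698, 0.135, 0.1839]
orientation: [0.001, 0.447, 0.894, 0.001]
force: [-0.3, 0.4, 0.1]
grip_width: 0.616
grip_force: 0.0
```

Call:
{"method": "carry_out", "body": {"moves": [[[0,0,0,0,0,0,0.4],[0,0,0,0,0,0,0.3],[0,0,0,0,0,0,0.3],[0,0,0,0,0,0,0.3],[0,0,0,0,0,0,0.3],[0,0,0,0,0,0,0.3]]], "grip_force": 45}}

```text
time_s: 8.45
position: [0.4694, 0.1348, 0.1832]
orientation: [0.0, 0.447, 0.894, 0.0]
force: [-0.5, -1.4, 4.1]
grip_width: 0.58
grip_force: 45.0
```

Call:
{"method": "carry_out", "body": {"moves": [[[0,0,0.2,0,0,0,0.3],[0,0,0.4,0,0,0,0.3],[0,0,0.5,0,0,0,0.3],[0,0,0.5,0,0,0,0.3]]]}}

```text
time_s: 8.85
position: [0.4695, 0.1349, 0.1787]
orientation: [0.001, 0.447, 0.894, 0.0]
force: [-1.0, -1.7, 8.0]
grip_width: 0.582
grip_force: 45.0
```

Call:
{"method": "carry_out", "body": {"moves": [[[0,0,0.1,0,0,0,0.3],[0,0,0.2,0,0,0,0.3],[0,0,0.2,0,0,0,0.3],[0,0,0.2,0,0,0,0.3]]]}}

```text
time_s: 9.25
position: [0.4698, 0.1349, 0.1777]
orientation: [0.001, 0.447, 0.894, 0.001]
force: [-2.4, -2.2, 13.1]
grip_width: 0.585
grip_force: 45.0
```

Pressed to the stop at 13 N. I twist anticlockwise, which is negative about tool z, and keep pressing.

Call:
{"method": "carry_out", "body": {"moves": [[[0,0,0.05,0,0,-4,0.3],[0,0,0.05,0,0,-9,0.3],[0,0,0.05,0,0,-14,0.3],[0,0,0.05,0,0,-19,0.3],[0,0,0.05,0,0,-24,0.3],[0,0,0.05,0,0,-28,0.3],[0,0,0.05,0,0,-30,0.3],[0,0,0.05,0,0,-30,0.3]]]}}

```text
time_s: 10.05
position: [0.4712, 0.1358, 0.1777]
orientation: [0.003, 0.2, 0.98, 0.002]
force: [-0.7, 1.4, 12.7]
grip_width: 0.578
grip_force: 45.0
```

```bash
python3 - <<'E'
from h import *
s=ctrl.state(); print(s["time_s"],s["position"],s["force"],s["torque"],s["joints"],s["grip_force"])
cv2.imwrite("pics/tw1.png",eyes.get_image("wrist")[:,:,::-1])
E
```

```text
10.05 [0.47122038 0.13582238 0.17768072] [-0.73278465  1.38160901 12.73352765] [0.01379516 0.20266396 0.01249285] [ 1.37609819e-01  1.63612539e-01  1.72792939e+00  1.34785359e-03
  1.24429185e+00 -1.03018210e+00] 45.01081455498934
```

View pics/tw1.png

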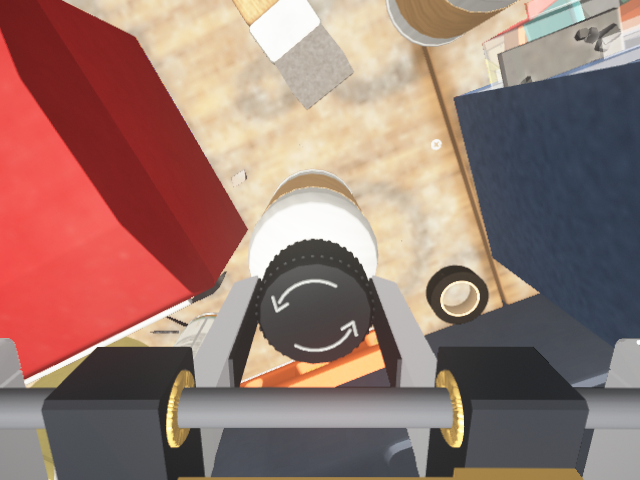

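The wrist view shows the cap, at (315,313), gripped centrally. Its arrows hold the same angle to the fingers as before, so it turned with them. I continue the twist to 64° in total.

Call:
{"method": "carry_out", "body": {"moves": [[[0,0,0,0,0,-4,0.3],[0,0,0,0,0,-9,0.3],[0,0,0,0,0,-14,0.3],[0,0,0,0,0,-19,0.3],[0,0,0,0,0,-24,0.3],[0,0,0,0,0,-29,0.3],[0,0,0,0,0,-32,0.3],[0,0,0,0,0,-34,0.3],[0,0,0,0,0,-34,0.3],[0,0,0,0,0,-34,0.3]]]}}

```text
time_s: 11.1
position: [0.4713, 0.1362, 0.1777]
orientation: [0.003, -0.094, 0.996, 0.001]
force: [-0.4, 1.1, 13.8]
grip_width: 0.581
grip_force: 45.0
```

```bash
cat > st.py <<'E'
from h import *
import sys
s=ctrl.state(); print(s["time_s"],s["position"],s["force"],s["torque"],s["joints"],s["grip_force"],s["grip_width"])
if len(sys.argv)>1:
    a=eyes.get_image("scene")[:,:,::-1]; b=eyes.get_image("top")[:,:,::-1]
    cv2.imwrite(sys.argv[1],np.hstack([cv2.resize(a[150:350,240:440],(400,400)),cv2.resize(b[150:350,240:440],(400,400))]))
E
python3 st.py pics/tw2.png
```

```text
11.1 [0.47128722 0.13616503 0.1776949 ] [-0.39634432  1.11852834 13.83050626] [ 0.27439513  0.19141038 -0.0744468 ] [ 0.13769043  0.16365236  1.72784417  0.00213535  1.24411862 -1.6230361 ] 45.008242819458246 0.5814225096439631
```

Turned 63.9° with the press held. Now I lift slowly and watch for any bottle weight.

Call:
{"method": "carry_out", "body": {"moves": [[[0,0,-0.2,0,0,0,0.3],[0,0,-0.4,0,0,0,0.3],[0,0,-0.6,0,0,0,0.3],[0,0,-0.8,0,0,0,0.3],[0,0,-1,0,0,0,0.3],[0,0,-1.2,0,0,0,0.3],[0,0,-1.2,0,0,0,0.3],[0,0,-1.2,0,0,0,0.3]]]}}

```text
time_s: 12.0
position: [0.4686, 0.135, 0.1869]
orientation: [-0.001, -0.095, 0.996, 0.0]
force: [-0.4, 1.3, 0.2]
grip_width: 0.585
grip_force: 45.0
```

```bash
python3 st.py
```

```text
12.0 [0.46856782 0.13501879 0.18690411] [-0.37205149  1.3490667   0.18053961] [ 0.23897435 -0.07508955 -0.04801194] [ 1.37387235e-01  1.56976259e-01  1.71218961e+00  4.65175824e-04
  1.27380402e+00 -1.62306839e+00] 44.99875986948609 0.5848172136135157
```

The force is about zero, so the cap is free. I raise it to about 3 cm above the rim.

Call:
{"method": "carry_out", "body": {"moves": [[[0,0,-0.5,0,0,0,0.3],[0,0,-1,0,0,0,0.3],[0,0,-1.5,0,0,0,0.3],[0,0,-2.2,0,0,0,0.3],[0,0,-3,0,0,0,0.3],[0,0,-3.8,0,0,0,0.3],[0,0,-4.3,0,0,0,0.3],[0,0,-4.3,0,0,0,0.3],[0,0,-4.3,0,0,0,0.3],[0,0,-4.3,0,0,0,0.3]]]}}

```text
time_s: 13.0
position: [0.4688, 0.1349, 0.2301]
orientation: [-0.0, -0.095, 0.996, -0.0]
force: [-0.4, 1.1, -0.9]
grip_width: 0.58
grip_force: 45.0
```

```bash
python3 st.py pics/end.png
```

```text
13.0 [0.46883908 0.13486466 0.23012839] [-0.43475323  1.12444082 -0.90408445] [ 0.08265111  0.02439153 -0.0131914 ] [ 1.37328549e-01  1.30135349e-01  1.63531678e+00  3.16814472e-05
  1.37688751e+00 -1.62306151e+00] 44.99872153624892 0.579961430573848
```

View pics/end.png

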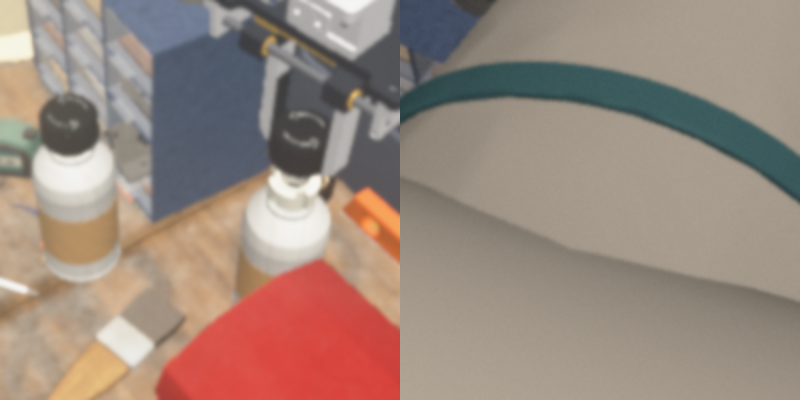

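The scene view shows B's white open neck directly under the held cap, and both bottles standing, with A still closed. I check whether B shifted, from the scene picture, before handing in.

```bash
python3 - <<'E'
from h import *
S=eyes.camera_params("scene"); b=eyes.get_image("scene")[:,:,::-1].copy(); a=cv2.imread("pics/scene0.png")
for n,(y0,y1,x0,x1) in {"B":(258,285,358,410),"A":(228,285,262,296)}.items():
    r=cv2.matchTemplate(b[y0-12:y1+12,x0-12:x1+12],a[y0:y1,x0:x1],cv2.TM_CCOEFF_NORMED); _,v,_,l=cv2.minMaxLoc(r); print(n,v,l[0]-12,l[1]-12)
print(proj([[.4678,.1357,.135],[.4728,.1357,.135],[.4678,.1407,.135]],S))
E
```

```text
B 0.9991723895072937 0 0
A 0.9990947246551514 0 0
[[382.5839465  261.32847685]
 [384.69790371 260.13709612]
 [380.86477878 259.5451444 ]]
```

B has not moved (under 1 px, about 2 mm), and the cap is over its mouth to within a couple of millimetres. Handing in.

```bash
python3 -c "
from station import workorder
print(workorder.hand_in())"
```

```text
the job is handed in; nothing more can be done
None
```

I handed the job in: the lifted bottle, near the cabinet, was the nearly empty one (about 1 N) and went back closed; I opened the other and hold its cap upright about 3 cm above its open neck, with both bottles standing.

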